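Hold a blank in the corner of a stop-pin jig

ROBOT

A 7-joint arm with a two-finger parallel gripper is mounted at the origin on the work surface. World frame = base frame: x ahead of the robot, y to its left, z up, the work surface at z = 0. Lengths are in m, angles in degrees, forces in N, time in s.
With the tool pointing down it reaches from about 0.35 to 0.9 m from the base axis. Payload 8.1 kg.
Tool frame: the origin (TCP) lies between the finger pads; the fingertips stand 25 mm ahead of it and the grasp point (between the pads) lies 6 mm ahead of it; z points along the fingers, y is the line along which they close (so a half turn about z gives the same grasp; the last joint's range is limited). The gripper opens to 92 mm and grips with 3 to 60 N. Pads are 19 mm wide; open, the fingers measure 130 mm over their backs; the gripper's body (75 mm by 190 mm) begins 47 mm behind the grasp point.
Start: joints at [-74.92, 24.895, 1.432, 90.138, -0.665, 64.973, -4.303], TCP at [0.224, 0.584, 0.252] pointing down, gripper open.
Joint ranges: [-149.89, 149.89], [-25.12, 119.58], [-72.63, 75.52], [4.76, 147.25], [-75.54, 255.54], [6.69, 114.76], [-157.13, 157.13]. Speed limits (degrees/s): [127.2, 127.2, 172.46, 172.46, 180, 180, 180].

INTERFACE

Orientations are given as [roll, pitch, yaw] about the fixed x, y, z axes, in that order (R = Rz(yaw) Ry(pitch) Rx(roll)).
In Python, from cell import robot gives the robot as it stands. The module is installed in compiled form; this text tells all that it offers.
- The arm moves only by the tool play_rows, never from a script. Its argument "commands" is a list that holds one entry, the list of rows, each a list of 7 numbers: the shift along the tool's x, y, z normalised to -1 to 1, where 1 is 0.05 m, then the turn, a rotation vector about the tool's x, y, z normalised to -1 to 1, where 1 is 5 degrees, then the opening, from 0 (shut) to 1 (fully open). A call has exactly 5 rows; each row shifts and turns the commanded pose from where the row before left it, along the tool's axes as they then stand; what a row does not reach is not made up. A row lasts 1/8 s, in which the tool goes at most 62.5 mm and 10.7 degrees, less where a joint would pass 70% of its speed; a pose out of reach is approached as far as the arm can. A call with a number of a shift or a turn outside -1 to 1 is refused whole. A call with a gripper value outside its range is refused whole. The fingers move at their own pace and stop on an object; "force" is the grip in N (left out, the last holds). Time passes only in rows, so rows that do not move let the fingers close, or fill a call up. It gives the time, the measured TCP pose, the force and the opening at its end, in the units of the state.
- robot.get_obs(): the state, without advancing time (a new reading comes with each control period).
- robot.get_image(name): name is "side" or "top"; returns a dict with "frame" (480x640x3 uint8, blue, green, red), "vertical_fov" (degrees; the focal length in pixels is half the picture's height over the tangent of half this angle, whatever the lens; pixels are square), "cx", "cy" (the principal point, pixels), "dist" ([k1, k2, p1, p2, k3] as OpenCV has them; the pictures are not rectified), "R" (3x3) and "t" (3): a world point X has camera coordinates R X + t. Camera axes: x right, y down, z forward; pixel columns grow to the right and rows downward; lengths in m; the calibration is good to about 2 mm. A picture is of the moment at which its call begins. There is no depth.
- robot.sign_off(): hands the job in, once; it reports no verdict.
The state is a dict: "clock": time; "q": joint angles; "dq": joint speeds; "joint_efforts": joint torques, N m; "tcp_pos": TCP position; "tcp_rot": TCP orientation; "wrist_force": force on the tool from outside, world axes, zero at the start; "torque": the same for the moment, N m; "opening": finger opening in m.
Only numpy, scipy, OpenCV 4.12 (cv2) and the standard library are available. Lean on these libraries where they do the work, as an engineer would, in place of code of your own. Each camera call takes 0.05 s, during which the arm holds its last target. There are 200 camera calls.

TASK

Stand the slender steel stop pin upright in the jig board's bore, fully home, and let go of it. Then bring over the longer wooden blank, same face down, and set it on the board with one end butted against the pin and its long side flush along the fence. Finish while still holding it there with the fingers, pressing it firmly (about 20 N each way) into the fence and down on the board at once, and leave everything else on the bench where it is.

Things in the scene. Friction and masses are not known exactly. Their poses are not given: they have to be found in the camera images.
- board: plywood jig board fixed to the bench, 180 (x) x 240 (y) x 30 mm high; origin at the centre of its underside, on the bench. The fence stands on its top towards its +x edge, away from the robot; it may be turned up to 0.3 rad
- fence: fixed aluminium fence bar on top of the board, 20 (x) x 240 (y) x 16 mm high above the board's top, with flat bolt heads 3 mm higher; origin at the centre of its underside (the level of the board's top), 55 mm to +x of the board's centre. Its working face looks along its own -x (towards the robot), 10 mm from its origin; y runs along it
- board_hole0 (a point): centre of the mouth of the only bore in the board's top (z = 30 mm above the bench): 19.6 mm diameter, 2 mm chamfer, blind, 24 mm deep, upright. It lies 29 mm to +x and 85 mm to +y of the board's centre, so 16 mm in front of the fence's working face, near the fence's left end seen from the robot. The blank goes on its -y side, centred on the bore's own -y axis. Axes as the board's
- pin: slender plain steel pin, 18 mm diameter, 80 mm tall, chamfered foot, about 0.15 kg, standing free on the bench; origin at the centre of its foot, z up along it. Fully home in the bore it stands 56 mm above the board's top
- bar: the longer brown wooden blank, 32 (x) x 120 (y) x 40 mm high, 0.11 kg, ends alike; origin at the centre of its underside, y along it. Held by its top, the fingers clear the fence. In place, its origin is 26 mm to -x of the fence's and 69 mm to -y of the bore. Friction is 0.5 to 0.7: leaned on the board first, it swallows the sideways push, so load the fence first, then lean down
- offcut: bystander: shorter wooden offcut of the same stock, 32 (x) x 65 (y) x 40 mm high; origin at the centre of its underside
- slug: bystander: stout steel slug, 28 mm diameter, 45 mm tall, standing; origin at the centre of its underside
- pot: bystander: small amber glass jar, 40 mm diameter, 50 mm tall; origin at the centre of its underside
- can: bystander: can, 66 mm diameter, 110 mm tall; origin at the centre of its underside
- sander: bystander: cork sanding block, 60 x 100 x 30 mm; origin at the centre of its underside
- driver: bystander: screwdriver lying on the bench beyond the board, about 200 mm long along its x
- mug: bystander: white mug, 80 mm diameter, 90 mm tall, handle at its +y; origin at the centre of its underside

How it is judged:
By the outcome, as a careful person would: the job done as asked, in the order asked, and still so for the second after the job is handed in, while the arm keeps its last pose, push and grip.
It also fails if it takes over 72 s, if anything falls off the work surface, if the arm or the gripper's body presses on something with over 40 N, if the wrist force passes 120 N, or if a joint passes its speed limit or range.

## Working session

There is one attempt and no reset: what is moved stays moved. The work goes in short steps, Python scripts to look and compute and a tool call to move; the robot and the scene stay as the last step left them, time stands still between calls to the robot, and variables do not carry over. Pictures are saved under pics/ and viewed, on a budget of 10 in all, crops included, one or two more only if the job needs it, and the job is handed in when it is done.

Besides the shell and the picture viewer there is one more tool, called after ">>>" as name([rows], argument=value, ...), one row to a line, values as JSON. play_rows: Moves the arm, as the interface text tells. Scaled input: -1 to 1 covers 0.05 m each way for a shift and 5 degrees each way for a turn. Its arguments: {"type":"object","properties":{"commands":{"type":"array","items":{"type":"array","items":{"type":"array","items":{"type":"number"}}}},"force":{"type":"number"}},"required":["commands"]}

```bash
mkdir -p pics
python3 - <<'E'
from cell import robot
import cv2,numpy as np,pickle
o=robot.get_obs();print(o)
d={}
for n in("top","side"):
    i=robot.get_image(n);d[n]=i;cv2.imwrite(f"pics/{n}0.png",i["frame"])
    print(n,i["vertical_fov"],i["cx"],i["cy"],i["dist"],(-i["R"].T@i["t"]).round(3),np.round(i["R"],2).tolist())
E
```

```text
{'clock': 0.0, 'q': array([-74.9195548 ,  24.9327936 ,   1.428222  ,  90.18841445,
        -0.66559014,  64.97369343,  -4.3026118 ]), 'dq': array([-0.05265334, -0.10025158, -0.0190017 , -0.06393627, -0.05862217,
       -0.01383818, -0.04857464]), 'joint_efforts': array([-1.03763716e-03, -6.67860174e+01,  9.84035097e-01, -3.14463723e+01,
       -6.06264593e-02,  4.28719819e-02,  1.78878272e-04]), 'tcp_pos': array([0.22341471, 0.58320115, 0.25098871]), 'tcp_rot': array([-1.79913581e+02,  5.85115594e-03,  1.59039295e+02]), 'wrist_force': array([ 1.05521453, -0.62619666,  0.97544856]), 'torque': array([ 0.00155482, -0.0339632 ,  0.05133223]), 'opening': 0.09197497430250726}
top 42.905991244104946 320.13865007727776 240.71956451736156 [-0.14736496  0.          0.          0.          0.        ] [0.475 0.004 1.731] [[0.03, -1.0, -0.01], [-1.0, -0.03, -0.06], [0.06, 0.01, -1.0]]
side 42.72453064862523 316.7507356752088 249.3759266299188 [-0.08150939  0.          0.          0.          0.        ] [0.673 1.037 0.929] [[-1.0, 0.09, -0.01], [0.07, 0.65, -0.76], [-0.06, -0.76, -0.65]]
```

View pics/top0.png

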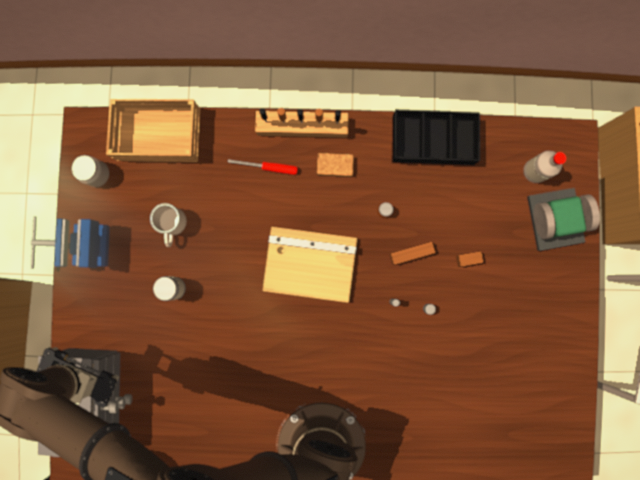

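View pics/side0.png

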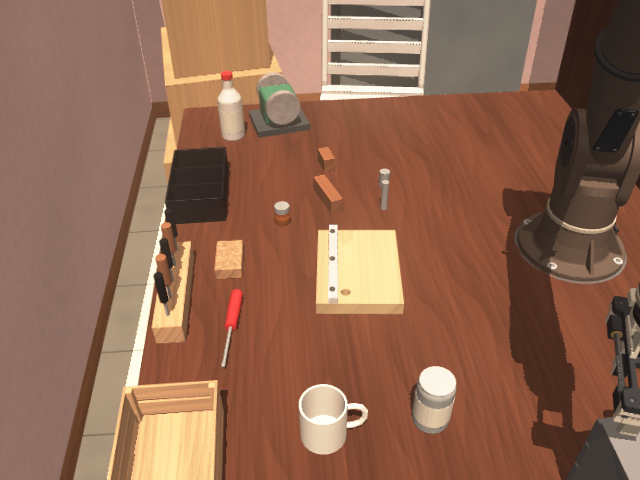

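The top view shows the board at about (311,265), the bore at (280,251), the fence strip along the board's upper edge, the bar at (413,253), the pin at (396,302), the slug at (431,309) and the offcut at (471,259). In the side view the pin is at (385,194) and the bore at (346,292).

```bash
cat > h.py <<'E'
import cv2,numpy as np
from cell import robot
from scipy.spatial.transform import Rotation as Ro
def K(i):
    f=240/np.tan(np.radians(i["vertical_fov"]/2));return np.array([[f,0,i["cx"]],[0,f,i["cy"]],[0,0,1]])
def ray(i,p):
    p=np.array(p,float).reshape(-1,1,2)
    u=cv2.undistortPoints(p,K(i),np.array(i["dist"]))[:,0]
    R,t=np.array(i["R"]),np.array(i["t"])
    return -R.T@t,np.c_[u,np.ones(len(u))]@R
def plane(i,p,z):
    c,d=ray(i,p);return (c+d*((z-c[2])/d[:,2])[:,None])[:,:2]
def proj(i,X):
    return cv2.projectPoints(np.array(X,float).reshape(-1,1,3),cv2.Rodrigues(np.array(i["R"]))[0],np.array(i["t"]),K(i),np.array(i["dist"]))[0][:,0]
def blobs(m,x0,y0,x1,y1,amin=20):
    w=np.zeros_like(m);w[y0:y1,x0:x1]=m[y0:y1,x0:x1]
    c,_=cv2.findContours(w,cv2.RETR_EXTERNAL,cv2.CHAIN_APPROX_NONE)
    return sorted([k for k in c if cv2.contourArea(k)>amin],key=cv2.contourArea,reverse=True)
def show(i,x0,y0,x1,y1,s,name,pts=()):
    f=cv2.resize(i["frame"][y0:y1,x0:x1],None,fx=s,fy=s,interpolation=cv2.INTER_CUBIC)
    for p in pts: cv2.circle(f,(int((p[0]-x0+.5)*s),int((p[1]-y0+.5)*s)),2,(0,255,0),-1)
    cv2.imwrite(name,f)
E
python3 - <<'E'
from h import *
T=robot.get_image("top");S=robot.get_image("side")
h=cv2.cvtColor(T["frame"],cv2.COLOR_BGR2HSV)
for n,p in dict(board=(311,280),fence=(295,243),bar=(413,254),bench=(413,275),pin=(396,302),hole=(280,251)).items(): print(n,h[p[1],p[0]])
m=cv2.inRange(h,(0,0,150),(40,255,255))
for c in blobs(m,250,215,375,315,500)[:1]: 
    q=cv2.minAreaRect(c);print("board",q,plane(T,[q[0]],.03),plane(T,cv2.boxPoints(q),.03).round(4).tolist())
m=cv2.inRange(h,(0,0,160),(180,70,255))
for c in blobs(m,250,215,375,315,50)[:2]:
    q=cv2.minAreaRect(c);print("fence",q,plane(T,cv2.boxPoints(q),.046).round(4).tolist())
m=cv2.inRange(h,(5,120,110),(25,255,255))
for c in blobs(m,385,235,490,270,40):
    q=cv2.minAreaRect(c);b=plane(T,cv2.boxPoints(q),.04);print("wood",q,b.mean(0),b.round(4).tolist())
m=cv2.inRange(h,(0,0,110),(180,90,255))
for c in blobs(m,380,290,445,320,10):
    q=cv2.minAreaRect(c);print("pin/slug",q,plane(T,[q[0]],.08),plane(T,[q[0]],.045))
show(T,255,195,455,320,4,"pics/t1.png")
show(S,300,150,420,320,3.4,"pics/s1.png")
E
```

```text
board [ 23 131 243]
fence [ 24  34 243]
bar [ 12 191 195]
bench [ 10 187 127]
pin [ 17  56 209]
hole [ 17 147 156]
board ((309.0074462890625, 264.1096496582031), (87.82130432128906, 66.60968017578125), 7.431407928466797) [[0.51088188 0.04724185]] [[0.4312, 0.1784], [0.6162, 0.16], [0.5906, -0.0842], [0.4062, -0.0645]]
fence ((311.849365234375, 244.1405029296875), (87.09272003173828, 6.752678871154785), 7.523819446563721) [[0.5693, 0.1613], [0.5879, 0.1595], [0.5624, -0.0801], [0.5439, -0.0781]]
wood ((437.0, 252.0), (34.0, 104.0), 90.0) [ 0.55323201 -0.30901615] [[0.5968, -0.1618], [0.6044, -0.4548], [0.5092, -0.4558], [0.5025, -0.1637]]
pin/slug ((429.5, 308.5), (9.0, 11.0), 90.0) [[ 0.39787251 -0.2828743 ]] [[ 0.39624525 -0.28896431]]
pin/slug ((395.0, 302.0), (6.0, 8.0), 90.0) [[ 0.41339651 -0.18875515]] [[ 0.41209841 -0.19284949]]
```

View pics/t1.png

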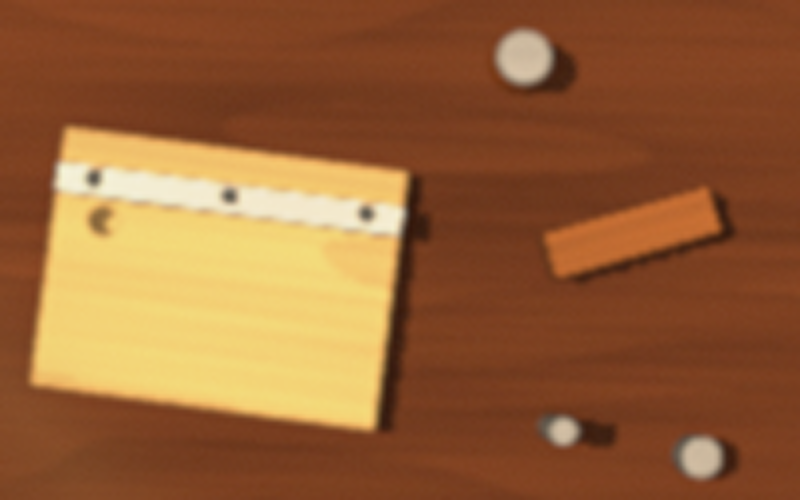

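View pics/s1.png

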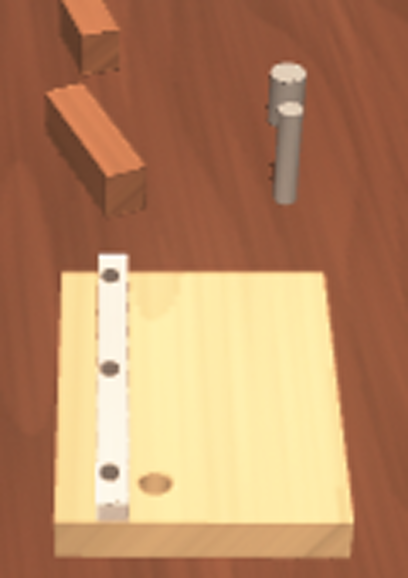

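The board, fence and bore agree with the board model. The bore reads about (345.6,292.4) in the side view, and the top crop shows it at about (280.3,250). Next I'll triangulate the pin top and the bore and fit the bar.

Run:
```python
from h import *
from scipy.optimize import least_squares
T=robot.get_image("top");S=robot.get_image("side")
h=cv2.cvtColor(T["frame"],cv2.COLOR_BGR2HSV)
m=cv2.inRange(h,(5,150,165),(18,255,255))
for c in blobs(m,385,235,490,270,40):
    q=cv2.minAreaRect(c);b=plane(T,cv2.boxPoints(q),.04);print("wood",q,b.mean(0).round(4),b.round(4).tolist())
sh=cv2.cvtColor(S["frame"],cv2.COLOR_BGR2HSV)
print("side pin hsv",sh[182,385],sh[200,385],sh[186,397], "bar", sh[183,325],sh[203,335],"hole",sh[292,345],sh[292,365])
m=cv2.inRange(sh,(3,100,150),(18,200,255))
for c in blobs(m,300,140,360,225,40):
    q=cv2.minAreaRect(c);b=plane(S,cv2.boxPoints(q),.04);print("side wood",b.mean(0).round(4),b.round(4).tolist())
def tri(a,b):
    ca,da=ray(T,[a]);cb,db=ray(S,[b]);A=[];r=[]
    P=np.zeros((3,3));v=np.zeros(3)
    for c,d in((ca,da[0]),(cb,db[0])):
        d=d/np.linalg.norm(d);M=np.eye(3)-np.outer(d,d);P+=M;v+=M@c
    X=np.linalg.solve(P,v);return X,[np.linalg.norm(np.cross(X-c,d/np.linalg.norm(d))) for c,d in((ca,da[0]),(cb,db[0]))]
print("pin top",tri((255+562/4-.5,195+431/4-.5),(300+290/3.4-.5,150+108/3.4-.5)))
print("pin top on planes",plane(T,[(395,302.3)],.08),plane(S,[(384.8,181.3)],.08))
print("pin foot side",plane(S,[(300+286/3.4-.5,150+200/3.4-.5)],.0))
m=cv2.inRange(sh,(0,0,0),(180,255,210))
for c in blobs(m,335,285,358,300,20):
    q=cv2.minAreaRect(c);print("hole",q,plane(S,[q[0]],.03))
print("hole T",plane(T,[(280,250)],.03))
m=cv2.inRange(sh,(0,0,225),(24,160,255))
for n,X in dict(fenceTL=(340,0),).items(): pass
m=cv2.inRange(sh,(0,0,200),(180,50,255))
for c in blobs(m,310,210,350,310,50)[:1]:
    q=cv2.minAreaRect(c);print("fence side",plane(S,cv2.boxPoints(q),.046).round(4).tolist())
```

```text
wood ((412.5767822265625, 252.54222106933594), (10.842617988586426, 41.75957107543945), 73.81079864501953) [ 0.55   -0.2397] [[0.5468, -0.1795], [0.582, -0.291], [0.5532, -0.2999], [0.5181, -0.1885]]
wood ((470.60797119140625, 258.343994140625), (10.73312759399414, 21.824026107788086), 79.69515228271484) [ 0.5378 -0.4031] [[0.5463, -0.3698], [0.5587, -0.4306], [0.5293, -0.4364], [0.517, -0.3757]]
side pin hsv [ 16  45 225] [ 13  57 153] [  8 152 149] bar [ 10 153 219] [ 10 149 142] hole [ 15 120 217] [ 23  84 254]
side wood [ 0.5478 -0.239 ] [[0.5813, -0.2881], [0.5459, -0.3204], [0.5151, -0.1878], [0.5487, -0.1595]]
side wood [ 0.4965 -0.1529] [[0.5061, -0.2251], [0.4712, -0.2236], [0.4881, -0.0807], [0.5205, -0.0822]]
side wood [ 0.5181 -0.3632] [[0.5584, -0.4279], [0.5075, -0.4706], [0.4794, -0.2953], [0.5269, -0.2592]]
side wood [ 0.6044 -0.1423] [[0.6129, -0.1924], [0.6014, -0.1953], [0.5962, -0.0921], [0.6072, -0.0895]]
pin top (array([ 0.41284399, -0.18853752,  0.08206384]), [np.float64(4.4793950281727205e-05), np.float64(4.4793950281752806e-05)])
pin top on planes [[ 0.41258792 -0.18877314]] [[ 0.41226617 -0.19137899]]
pin foot side [[ 0.4112489  -0.18812826]]
hole T [[0.54810128 0.1292379 ]]
fence side [[0.5634, -0.0769], [0.5426, -0.0748], [0.569, 0.1623], [0.5871, 0.1605]]
```

>>> play_rows([
  [[-0.74,-0.68,0,0,0,-1,1],[-0.7,-0.75,0,0,0,-1,1],[-0.6,-0.8,0,0,0,-1,1],[-0.54,-0.84,0,0,0,0,1],[-0.54,-0.84,0,0,0,0,1]],
], force=20)

```text
clock: 0.92
tcp_pos: [0.3368, 0.3573, 0.2519]
tcp_rot: [180.0, 0.0, 174.0]
wrist_force: [0.2, -0.9, -0.0]
opening: 0.0918
```

>>> play_rows([
  [[-0.54,-0.84,0,0,0,0,1],[-0.54,-0.84,0,0,0,0,1],[-0.54,-0.84,0,0,0,0,1],[-0.1,-1,0.2,0,0,0,1],[-0.1,-1,0.2,0,0,0,1]],
])

```text
clock: 1.55
tcp_pos: [0.4033, 0.123, 0.2317]
tcp_rot: [180.0, 0.0, 174.0]
wrist_force: [0.6, -0.4, 0.2]
opening: 0.0916
```

```bash
cat >> h.py <<'E'
def delta(x,y,z,yaw=None):
    o=robot.get_obs();R=Ro.from_euler("xyz",o["tcp_rot"],degrees=True)
    d=R.inv().apply(np.array([x,y,z])-o["tcp_pos"])/.05
    print("t",round(o["clock"],2),"pos",o["tcp_pos"].round(4),"rot",o["tcp_rot"].round(2),"F",o["wrist_force"].round(1),"open",round(o["opening"],4),"q7",o["q"][6].round(1))
    print("tool units",d.round(3))
    if yaw is not None:
        print("turn units",(R.inv()*Ro.from_euler("xyz",[180,0,yaw],degrees=True)).as_rotvec(degrees=True).round(2)/5)
E
python3 -c "
from h import *
delta(.4125,-.1887,.15,174)"
```

```text
t 1.55 pos [0.4033 0.123  0.2317] rot [1.7998e+02 4.0000e-02 1.7402e+02] F [ 0.6 -0.4  0.2] open 0.0916 q7 61.8
tool units [-0.831 -6.181  1.631]
turn units [0.004 0.008 0.004]
```

>>> play_rows([
  [[-0.12,-0.9,0.3,0,0,0,1],[-0.12,-0.9,0.3,0,0,0,1],[-0.12,-0.9,0.3,0,0,0,1],[-0.12,-0.9,0.3,0,0,0,1],[-0.12,-0.9,0.3,0,0,0,1]],
])

```text
clock: 2.17
tcp_pos: [0.4098, -0.1036, 0.1565]
tcp_rot: [180.0, 0.1, 174.1]
wrist_force: [1.0, 0.1, -0.8]
opening: 0.0919
```

>>> play_rows([
  [[-0.12,-0.9,0.1,0,0,0,1],[-0.11,-0.78,0,0,0,0,1],[0,0,0,0,0,0,1],[0,0,0,0,0,0,1],[0,0,0,0,0,0,1]],
])

```text
clock: 2.8
tcp_pos: [0.4125, -0.1858, 0.1517]
tcp_rot: [180.0, -0.0, 174.1]
wrist_force: [0.2, -0.2, -0.0]
opening: 0.0915
```

```bash
python3 -c "
from h import *
delta(.4125,-.1887,.071,174)
S=robot.get_image('side');T=robot.get_image('top')
a=S['frame'][100:260,320:480];b=T['frame'][240:360,330:490]
a=cv2.resize(a,None,fx=3,fy=3);b=cv2.resize(b,None,fx=2,fy=3);cv2.imwrite('pics/a1.png',np.hstack([a,np.vstack([b,np.zeros((120,320,3),np.uint8)])]))
"
```

```text
t 2.8 pos [ 0.4125 -0.1858  0.1517] rot [179.97  -0.   174.14] F [ 0.2 -0.2 -0. ] open 0.0915 q7 112.0
tool units [-0.007 -0.059  1.614]
turn units [ 0.006 -0.     0.028]
```

View pics/a1.png

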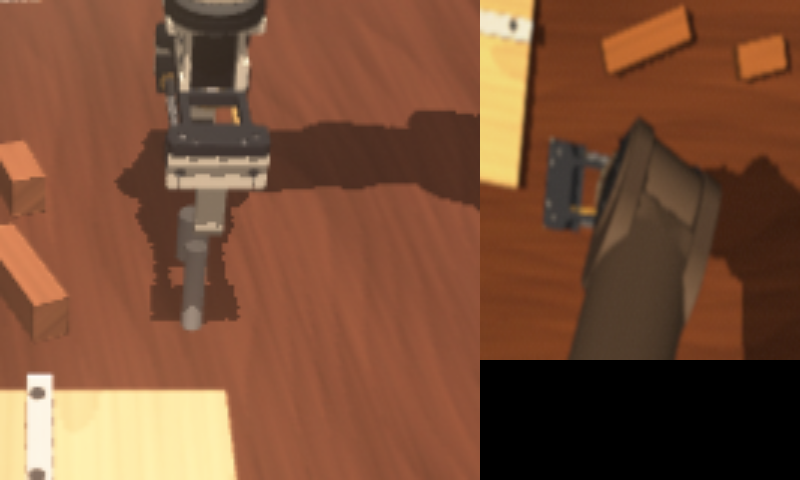

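The side crop shows the near finger above the pin, its tip centre at about (209,232) in the crop, px (389.5,177), with the pin top at about (195,245), px (385,181.5). I'll check the projected fingertip against this.

```bash
python3 -c "
from h import *
S=robot.get_image('side')
o=robot.get_obs();R=Ro.from_euler('xyz',o['tcp_rot'],degrees=True)
for y in (.046,.055,.065): print(proj(S,o['tcp_pos']+R.apply([0,y,.025])))
print(proj(S,[[.4125,-.1887,.08],[.4125,-.1887,0]]))
"
```

```text
[[387.57013917 177.05540464]]
[[387.85028958 179.2229162 ]]
[[388.16460828 181.65633455]]
[[384.89260971 181.92180349]
 [383.08983596 208.21899374]]
```

>>> play_rows([
  [[0,-0.03,0.6,0,0,0,1],[0,-0.03,0.6,0,0,0,1],[0,0,0.4,0,0,0,1],[0,0,0,0,0,0,1],[0,0,0,0,0,0,0.1]],
], force=30)

```text
clock: 3.58
tcp_pos: [0.4124, -0.19, 0.0724]
tcp_rot: [-180.0, 0.0, 174.1]
wrist_force: [-0.3, 0.0, 0.5]
opening: 0.0859
```

>>> play_rows([
  [[0,0,0,0,0,0,0.1],[0,0,0,0,0,0,0.1],[0,0,0,0,0,0,0.1],[0,0,0,0,0,0,0.1],[0,0,0,0,0,0,0.1]],
])

```text
clock: 4.2
tcp_pos: [0.412, -0.19, 0.0717]
tcp_rot: [180.0, 0.0, 174.0]
wrist_force: [0.3, 1.2, 0.5]
opening: 0.0368
```

```bash
python3 -c "
from h import *
delta(.5485,.1285,.171,174)"
```

```text
t 4.2 pos [ 0.412  -0.19    0.0717] rot [180.     0.   174.03] F [0.3 1.2 0.5] open 0.0368 q7 117.7
tool units [-2.053  6.619 -1.985]
turn units [0.    0.    0.006]
```

>>> play_rows([
  [[0,0,0,0,0,0,0],[0,0,0,0,0,0,0],[0,0,0,0,0,0,0],[0,0,0,0,0,0,0],[0,0,-0.4,0,0,0,0]],
], force=30)

```text
clock: 4.82
tcp_pos: [0.411, -0.1897, 0.091]
tcp_rot: [180.0, -0.2, 174.0]
wrist_force: [0.1, -0.3, -1.4]
opening: 0.0174
```

>>> play_rows([
  [[0,0,-0.8,0,0,0,0],[-0.2,0.7,-0.8,0,0,0,0],[-0.24,0.8,0,0,0,0,0],[-0.24,0.8,0,0,0,0,0],[-0.24,0.8,0,0,0,0,0]],
])

```text
clock: 5.45
tcp_pos: [0.4741, -0.0393, 0.1718]
tcp_rot: [180.0, 0.0, 174.0]
wrist_force: [0.2, -0.1, -1.9]
opening: 0.0174
```

>>> play_rows([
  [[-0.24,0.8,0,0,0,0,0],[-0.24,0.8,0,0,0,0,0],[-0.24,0.8,0,0,0,0,0],[-0.24,0.7,0,0,0,0,0],[-0.2,0.4,0,0,0,0,0]],
])

```text
clock: 6.08
tcp_pos: [0.5498, 0.1297, 0.1713]
tcp_rot: [180.0, -0.0, 174.2]
wrist_force: [-0.1, -0.1, -1.6]
opening: 0.0175
```

```bash
python3 -c "
from h import *
delta(.5485,.1285,.171,174)"
```

```text
t 6.08 pos [0.5498 0.1297 0.1713] rot [ 1.7998e+02 -4.0000e-02  1.7416e+02] F [-0.1 -0.1 -1.6] open 0.0175 q7 74.6
tool units [ 0.024 -0.027  0.005]
turn units [ 0.002 -0.008  0.032]
```

>>> play_rows([
  [[0.02,-0.03,0.5,0,0,0,0],[0,0,0.46,0,0,0,0],[0,0,0,0,0,0,0],[0,0,0,0,0,0,0],[0,0,0,0,0,0,0]],
])

```text
clock: 6.7
tcp_pos: [0.5492, 0.1261, 0.1247]
tcp_rot: [180.0, 0.1, 174.0]
wrist_force: [0.1, 0.1, -1.4]
opening: 0.0173
```

```bash
python3 -c "
from h import *
delta(.5485,.1285,.123,174)
S=robot.get_image('side');T=robot.get_image('top')
p=robot.get_obs()['tcp_pos'];X=[p[0],p[1],p[2]-.0717]
print(proj(S,[X,[.5485,.1285,.03]]),proj(T,[X]))
show(S,296,215,416,315,6,'pics/s2.png',[proj(S,[.5485,.1285,.03])[0]])
a=T['frame'][200:320,240:400];cv2.imwrite('pics/t2.png',cv2.resize(a,None,fx=4,fy=4))
"
```

```text
t 6.7 pos [0.5492 0.1261 0.1247] rot [1.7996e+02 8.0000e-02 1.7403e+02] F [ 0.1  0.1 -1.4] open 0.0173 q7 76.1
tool units [0.02  0.046 0.035]
turn units [0.008 0.016 0.006]
[[344.69957869 282.59401714]
 [344.90785199 291.27649802]] [[280.53664335 249.32246498]]
```

View pics/s2.png

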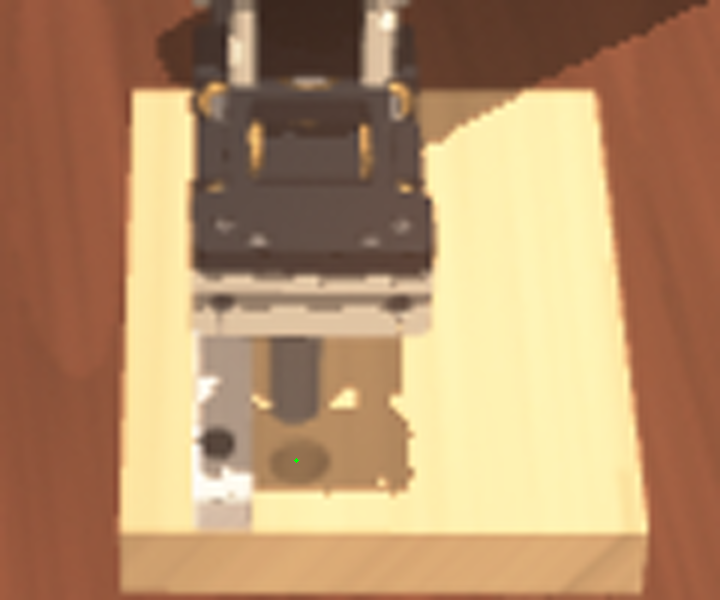

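The side crop shows the pin held upright: axis at x≈295, foot bottom edge at y≈425. Its foot lies where the model predicts. The bore ellipse is centred at about (300,462), which is right of my green estimate (296,460). I'll measure that properly.

```bash
python3 -c "
from h import *
S=robot.get_image('side')
g=cv2.cvtColor(S['frame'],cv2.COLOR_BGR2GRAY)
print(g[284:300,336:356])
w=cv2.GaussianBlur(cv2.resize(g[284:298,338:354],None,fx=8,fy=8,interpolation=cv2.INTER_CUBIC),(0,0),3)
for th in (95,102,108,114):
    c=blobs((w<th).astype(np.uint8)*255,0,0,128,112,300)
    for k in c[:2]:
        e=cv2.fitEllipse(k);p=[338+(e[0][0]+.5)/8-.5,284+(e[0][1]+.5)/8-.5];print(th,np.round(p,2),np.round(e[1],1)/8,plane(S,[p],.03).round(4))
"
```

```text
[[157 158 146 143 145 130 110 106 105 105 107 104 123 145 149 151 149 148
  147 149]
 [157 152 144 143 145 145 138 123 119 119 127 127 144 149 150 150 149 147
  147 148]
 [157 153 144 143 145 145 145 145 146 146 148 149 149 149 149 149 148 147
  147 148]
 [157 153 144 143 145 145 145 144 144 142 144 146 147 149 149 149 149 148
  147 148]
 [157 153 145 143 145 145 142 136 133 132 129 131 139 145 149 149 149 148
  147 148]
 [157 153 144 143 145 140 136 127 122 123 121 123 123 126 143 149 150 147
  146 148]
 [157 152 145 142 143 129 116 116 119 121 120 119 116 117 128 145 149 147
  147 148]
 [157 153 144 143 138 119 113 117 119 121 120 119 116 111 116 143 149 147
  146 147]
 [157 153 143 142 139 119 114 117 119 121 120 118 114 109 117 143 149 147
  147 147]
 [187 174 148 143 143 123 116 117 120 121 120 117 114 113 131 146 149 147
  147 146]
 [250 239 174 142 145 139 124 122 122 121 120 118 118 130 145 149 149 147
  145 146]
 [251 239 173 142 144 144 142 138 131 129 128 134 145 149 148 149 148 147
  146 146]
 [250 240 190 168 151 166 172 171 172 174 174 176 176 176 156 171 176 175
  174 175]
 [248 236 235 235 195 230 237 237 237 237 238 239 239 239 201 233 239 238
  238 238]
 [223 210 231 235 236 237 237 237 237 237 238 239 239 239 239 239 239 238
  238 238]
 [195 182 228 235 236 237 237 237 237 237 238 238 239 239 239 239 239 238
  237 238]]
```

```bash
python3 -c "
from h import *
S=robot.get_image('side')
X=plane(S,[(345.45,291.6)],.03)[0];print(X)
delta(X[0],X[1],.123,174)"
```

```text
[0.54749087 0.1295687 ]
t 6.9 pos [0.5489 0.1261 0.1243] rot [1.7997e+02 5.0000e-02 1.7404e+02] F [-0.7 -0.5 -1.8] open 0.0175 q7 76.1
tool units [0.034 0.066 0.026]
turn units [0.006 0.01  0.008]
```

>>> play_rows([
  [[0.03,0.064,0,0,0,0,0],[0,0,0.3,0,0,0,0],[0,0,0.1,0,0,0,0],[0,0,0.06,0,0,0,0],[0,0,0.06,0,0,0,0]],
])

```text
clock: 7.52
tcp_pos: [0.5476, 0.1291, 0.0975]
tcp_rot: [-180.0, 0.0, 174.0]
wrist_force: [0.4, -0.2, -1.7]
opening: 0.018
```

>>> play_rows([
  [[0,0,0.06,0,0,0,0],[0,0,0.06,0,0,0,0],[0,0,0.06,0,0,0,0],[0,0,0.06,0,0,0,0],[0,0,0,0,0,0,0]],
])

```text
clock: 8.15
tcp_pos: [0.5475, 0.1292, 0.0855]
tcp_rot: [-180.0, 0.0, 174.0]
wrist_force: [0.8, -1.2, -2.9]
opening: 0.0173
```

>>> play_rows([
  [[0,0,0.06,0,0,0,0],[0,0,0.06,0,0,0,0],[0,0,0.05,0,0,0,0],[0,0,0.04,0,0,0,0],[0,0,0,0,0,0,0]],
])

```text
clock: 8.78
tcp_pos: [0.5488, 0.1294, 0.0773]
tcp_rot: [179.9, 0.2, 174.0]
wrist_force: [-3.0, -3.7, 22.0]
opening: 0.0174
```

>>> play_rows([
  [[0,0,-0.02,0,0,0,0.6],[0,0,0,0,0,0,0.6],[0,0,0,0,0,0,0.6],[0,0,0,0,0,0,0.6],[0,0,-0.5,0,0,0,0.8]],
])

```text
clock: 9.4
tcp_pos: [0.546, 0.1291, 0.0998]
tcp_rot: [-179.9, -0.2, 174.0]
wrist_force: [0.3, 0.3, 0.8]
opening: 0.0609
```

>>> play_rows([
  [[0,0,-1,0,0,0,0.8],[0,-1,-1,0,0,0,0.8],[0,-1,0,0,0,-1,0.8],[0,-1,0,0,0,-1,0.8],[0,-1,0,0,0,-1,0.8]],
])

```text
clock: 10.02
tcp_pos: [0.5399, -0.0655, 0.1956]
tcp_rot: [180.0, 0.0, -170.8]
wrist_force: [0.5, -0.3, -0.4]
opening: 0.0734
```

```bash
python3 -c "
from h import *
delta(.550,-.240,.14,197.5)
S=robot.get_image('side')
print(proj(S,[[.5477,.1294,.086],[.5477,.1294,.030]]))
show(S,296,215,416,315,6,'pics/s3.png',proj(S,[[.5477,.1294,.086],[.5477,.1294,.110]]))"
```

```text
t 10.03 pos [ 0.5399 -0.0655  0.1956] rot [ 1.7998e+02  1.0000e-02 -1.7077e+02] F [ 0.5 -0.3 -0.4] open 0.0734 q7 108.4
tool units [ 0.361 -3.477  1.11 ]
turn units [ 0.004  0.002 -1.654]
[[345.79982091 271.79377717]
 [345.34064395 291.55059605]]
```

View pics/s3.png

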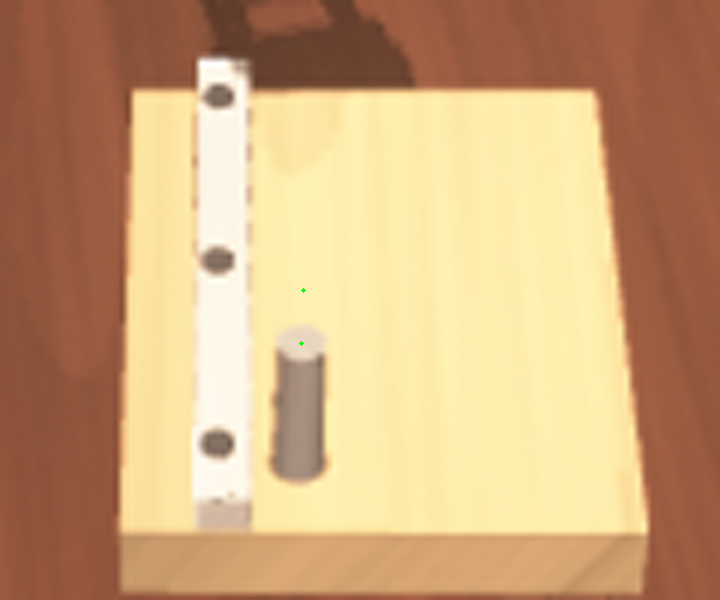

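The pin stands home and upright, its top at crop (301,343), exactly on the predicted point for full depth. Next is the bar, gripped across its 32 mm width.

>>> play_rows([
  [[0.09,-0.87,0,0,0,0,0.7],[0.09,-0.87,0,0,0,0,0.7],[0.09,-0.87,0,0,0,0,0.7],[0.09,-0.87,0,0,0,0,0.7],[0,0,0,0,0,1,0.7]],
])

```text
clock: 10.7
tcp_pos: [0.5489, -0.2435, 0.1953]
tcp_rot: [-179.9, -0.0, -176.4]
wrist_force: [0.4, 1.2, 0.5]
opening: 0.0645
```

>>> play_rows([
  [[0,0,0,0,0,1,0.7],[0,0,0,0,0,1,0.7],[0,0,0,0,0,1,0.7],[0,0,0,0,0,1,0.7],[0,0,0,0,0,1,0.7]],
])

```text
clock: 11.32
tcp_pos: [0.5498, -0.2385, 0.1951]
tcp_rot: [180.0, -0.0, 158.9]
wrist_force: [-0.6, -0.3, -0.3]
opening: 0.0646
```

>>> play_rows([
  [[0,0,0,0,0,1,0.7],[0,0,0,0,0,1,0.7],[0,0,0,0,0,1,0.7],[0,0,0,0,0,1,0.7],[0,0,0,0,0,1,0.7]],
])

```text
clock: 11.95
tcp_pos: [0.5499, -0.2385, 0.1951]
tcp_rot: [-180.0, -0.0, 133.9]
wrist_force: [-0.6, 0.4, -0.2]
opening: 0.0643
```

>>> play_rows([
  [[0,0,0,0,0,1,0.7],[0,0,0,0,0,1,0.7],[0,0,0,0,0,1,0.7],[0,0,0,0,0,1,0.7],[0,0,0,0,0,1,0.7]],
])

```text
clock: 12.58
tcp_pos: [0.5499, -0.2385, 0.1952]
tcp_rot: [-180.0, -0.0, 108.9]
wrist_force: [0.1, 0.5, 0.3]
opening: 0.0642
```

```bash
python3 -c "
from h import *
delta(.550,-.240,.10,107.5)"
```

```text
t 12.57 pos [ 0.5499 -0.2385  0.1952] rot [-1.7999e+02 -2.0000e-02  1.0886e+02] F [0.1 0.5 0.3] open 0.0642 q7 58.4
tool units [-0.031 -0.008  1.904]
turn units [-0.002 -0.004  0.272]
```

>>> play_rows([
  [[-0.03,0,0.7,0,0,0.26,0.7],[0,0,0.7,0,0,0,0.7],[0,0,0.6,0,0,0,0.7],[0,0,0,0,0,0,0.7],[0,0,0,0,0,0,0.7]],
])

```text
clock: 13.2
tcp_pos: [0.5509, -0.2406, 0.0963]
tcp_rot: [180.0, 0.0, 107.7]
wrist_force: [-0.0, 0.6, -0.4]
opening: 0.0639
```

```bash
python3 -c "
from h import *
delta(.550,-.240,.047,107.5)
S=robot.get_image('side');T=robot.get_image('top')
a=cv2.resize(S['frame'][130:230,280:380],None,fx=4,fy=4);b=cv2.resize(T['frame'][200:300,360:460],None,fx=4,fy=4)
cv2.imwrite('pics/a4.png',np.hstack([a,b]))"
```

```text
t 13.2 pos [ 0.5509 -0.2406  0.0963] rot [1.7996e+02 4.0000e-02 1.0772e+02] F [-0.   0.6 -0.4] open 0.0639 q7 62.3
tool units [ 0.017 -0.013  0.987]
turn units [0.008 0.008 0.044]
```

View pics/a4.png

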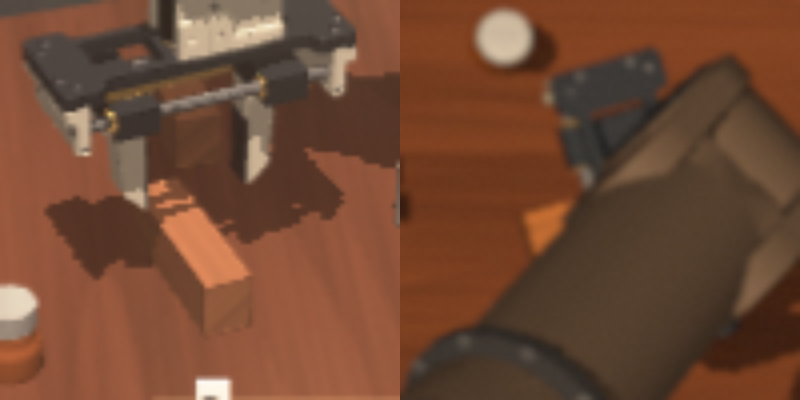

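The fingers straddle the bar and the body clears the jar. Descending and gripping.

>>> play_rows([
  [[0,0,0.5,0,0,0.04,0.7],[0,0,0.4,0,0,0,0.7],[0,0,0.08,0,0,0,0.7],[0,0,0,0,0,0,0],[0,0,0,0,0,0,0]],
], force=50)

```text
clock: 13.92
tcp_pos: [0.5508, -0.2406, 0.0471]
tcp_rot: [180.0, 0.0, 107.5]
wrist_force: [0.9, -0.1, 0.1]
opening: 0.0486
```

>>> play_rows([
  [[0,0,0,0,0,0,0],[0,0,0,0,0,0,0],[0,0,0,0,0,0,0],[0,0,0,0,0,0,0],[0,0,0,0,0,0,0]],
])

```text
clock: 14.55
tcp_pos: [0.5506, -0.2404, 0.0468]
tcp_rot: [180.0, 0.0, 107.5]
wrist_force: [0.8, 0.8, 6.4]
opening: 0.0317
```

>>> play_rows([
  [[0,0,-0.4,0,0,0,0],[0,0,-0.8,0,0,0,0],[0,0,-0.8,0,0,0,0],[0,0,0,0,0,1,0],[0,0,0,0,0,1,0]],
])

```text
clock: 15.18
tcp_pos: [0.5505, -0.2404, 0.1481]
tcp_rot: [179.9, 0.0, 97.4]
wrist_force: [0.2, 0.3, -0.9]
opening: 0.0318
```

>>> play_rows([
  [[0,0,0,0,0,1,0],[0,0,0,0,0,1,0],[0,0,0,0,0,0.7,0],[0,0,0,0,0,0,0],[0,0,0,0,0,0,0]],
])

```text
clock: 15.8
tcp_pos: [0.5504, -0.2403, 0.1469]
tcp_rot: [180.0, -0.0, 84.1]
wrist_force: [-0.5, 0.5, -0.4]
opening: 0.0317
```

```bash
python3 -c "
from h import *
delta(.5336,.0533,.12,83.95)"
```

```text
t 15.8 pos [ 0.5504 -0.2403  0.1469] rot [179.98  -0.    84.12] F [-0.5  0.5 -0.4] open 0.0317 q7 40.8
tool units [ 5.806 -0.936  0.538]
turn units [ 0.004 -0.     0.034]
```

>>> play_rows([
  [[0.9,-0.13,0,0,0,0.03,0],[0.9,-0.13,0,0,0,0,0],[0.9,-0.13,0,0,0,0,0],[0.9,-0.13,0,0,0,0,0],[0.9,-0.13,0,0,0,0,0]],
])

```text
clock: 16.42
tcp_pos: [0.5418, -0.0117, 0.1468]
tcp_rot: [180.0, -0.0, 83.9]
wrist_force: [1.1, 1.1, -0.1]
opening: 0.0321
```

>>> play_rows([
  [[0.8,-0.13,0.2,0,0,0,0],[0.5,-0.13,0.3,0,0,0,0],[0,0,0,0,0,0,0],[0,0,0,0,0,0,0],[0,0,0,0,0,0,0]],
])

```text
clock: 17.05
tcp_pos: [0.5363, 0.0513, 0.1218]
tcp_rot: [180.0, 0.0, 83.8]
wrist_force: [0.0, -0.4, -1.3]
opening: 0.0315
```

```bash
python3 -c "
from h import *
delta(.5336,.0533,.0785,83.95)
S=robot.get_image('side')
show(S,276,205,416,315,5,'pics/s5.png')"
```

```text
t 17.05 pos [0.5363 0.0513 0.1218] rot [1.7995e+02 2.0000e-02 8.3760e+01] F [ 0.  -0.4 -1.3] open 0.0315 q7 14.2
tool units [ 0.035 -0.058  0.866]
turn units [ 0.01   0.004 -0.038]
```

View pics/s5.png

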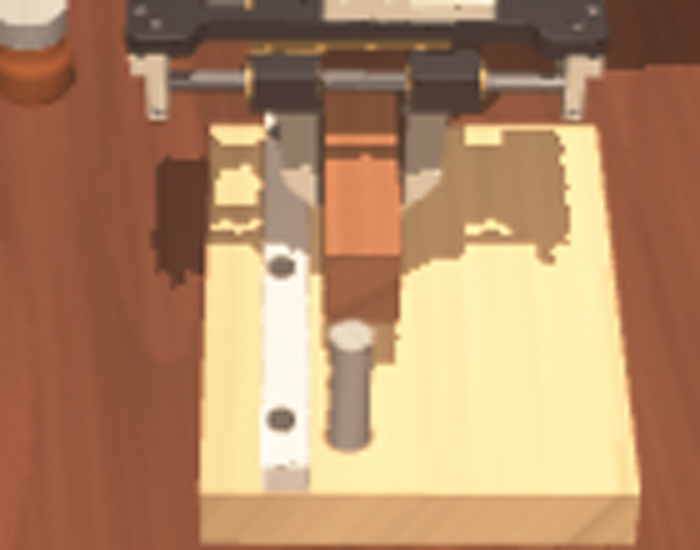

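The bar hangs level over the board: bar at crop x 325–400, right of the fence, and its end at y≈325 is clear of the pin. Descending to just above the board.

>>> play_rows([
  [[0,-0.03,0.3,0,0,0,0],[0,0,0.3,0,0,0,0],[0,0,0.2,0,0,0,0],[0,0,0.05,0,0,0,0],[0,0,0,0,0,0,0]],
], force=60)

```text
clock: 17.73
tcp_pos: [0.5344, 0.053, 0.0788]
tcp_rot: [-180.0, 0.0, 83.9]
wrist_force: [-1.1, -0.6, -0.7]
opening: 0.0314
```

>>> play_rows([
  [[0.04,0,0,0,0,0,0],[0.04,0,0,0,0,0,0],[0.02,0,0,0,0,0,0],[0,0,0,0,0,0,0],[0,0,0,0,0,0,0]],
])

```text
clock: 18.35
tcp_pos: [0.5349, 0.058, 0.079]
tcp_rot: [180.0, -0.0, 83.9]
wrist_force: [-0.1, -0.1, -1.6]
opening: 0.0315
```

```bash
python3 -c "
from h import *
delta(.5404,.0607,.0785,83.95)"
```

```text
t 18.35 pos [0.5349 0.058  0.079 ] rot [180.    -0.    83.89] F [-0.1 -0.1 -1.6] open 0.0315 q7 16.8
tool units [0.065 0.103 0.009]
turn units [ 0.    -0.    -0.012]
```

>>> play_rows([
  [[0.02,0,0,0,0,0,0],[0.02,0,0,0,0,0,0],[0.01,0,0,0,0,0,0],[0,0,0,0,0,0,0],[0,0,0,0,0,0,0]],
])

```text
clock: 18.98
tcp_pos: [0.5352, 0.0605, 0.0789]
tcp_rot: [180.0, -0.0, 83.9]
wrist_force: [0.1, -0.7, -1.2]
opening: 0.0314
```

>>> play_rows([
  [[0.015,0,0,0,0,0,0],[0,0,0,0,0,0,0],[0.015,0,0,0,0,0,0],[0,0,0,0,0,0,0],[0,0,0,0,0,0,0]],
])

```text
clock: 19.6
tcp_pos: [0.5356, 0.0612, 0.0791]
tcp_rot: [180.0, 0.0, 83.8]
wrist_force: [0.6, -5.7, 1.4]
opening: 0.0316
```

>>> play_rows([
  [[0,0.03,0,0,0,0,0],[0,0.03,0,0,0,0,0],[0,0.02,0,0,0,0,0],[0,0,0,0,0,0,0],[0,0,0,0,0,0,0]],
])

```text
clock: 20.23
tcp_pos: [0.5384, 0.0608, 0.0787]
tcp_rot: [-179.9, 0.1, 83.9]
wrist_force: [-2.9, -5.4, 1.7]
opening: 0.0314
```

```bash
python3 -c "
from h import *
delta(.5404,.0607,.0785,83.95)"
```

```text
t 20.23 pos [0.5384 0.0608 0.0787] rot [-1.799e+02  5.000e-02  8.386e+01] F [-2.9 -5.4  1.7] open 0.0314 q7 16.4
tool units [0.001 0.041 0.003]
turn units [-0.02   0.01  -0.018]
```

>>> play_rows([
  [[0,0.02,0,0,0,0,0],[0,0,0,0,0,0,0],[0,0.01,0,0,0,0,0],[0,0,0,0,0,0,0],[0,0,0,0,0,0,0]],
])

```text
clock: 20.85
tcp_pos: [0.5396, 0.0607, 0.0785]
tcp_rot: [-179.9, 0.1, 83.9]
wrist_force: [-3.5, -5.5, -0.2]
opening: 0.0313
```

>>> play_rows([
  [[0,0.02,0,0,0,0,0],[0,0,0,0,0,0,0],[0,0.02,0,0,0,0,0],[0,0,0,0,0,0,0],[0,0,0,0,0,0,0]],
])

```text
clock: 21.48
tcp_pos: [0.5415, 0.0606, 0.0785]
tcp_rot: [-179.9, 0.1, 83.9]
wrist_force: [-2.5, -5.0, -0.4]
opening: 0.0314
```

>>> play_rows([
  [[0,0.02,0,0,0,0,0],[0,0,0,0,0,0,0],[0,0.02,0,0,0,0,0],[0,0,0,0,0,0,0],[0,0,0,0,0,0,0]],
])

```text
clock: 22.1
tcp_pos: [0.5429, 0.0604, 0.0783]
tcp_rot: [-179.8, 0.1, 83.9]
wrist_force: [-3.5, -5.8, -0.1]
opening: 0.0316
```

>>> play_rows([
  [[0,0.02,0,0,0,0,0],[0,0,0,0,0,0,0],[0,0.02,0,0,0,0,0],[0,0,0,0,0,0,0],[0,0,0,0,0,0,0]],
])

```text
clock: 22.72
tcp_pos: [0.543, 0.0604, 0.078]
tcp_rot: [-179.6, 0.0, 83.9]
wrist_force: [-10.1, -4.2, 4.5]
opening: 0.0316
```

>>> play_rows([
  [[0,0.02,0,0,0,0,0],[0,0,0,0,0,0,0],[0,0.01,0.01,0,0,0,0],[0,0,0.01,0,0,0,0],[0,0,0,0,0,0,0]],
])

```text
clock: 23.35
tcp_pos: [0.5431, 0.0605, 0.0769]
tcp_rot: [-179.4, -0.0, 83.9]
wrist_force: [-16.5, -3.4, 11.6]
opening: 0.0313
```

```bash
python3 -c "
from h import *
delta(.5404,.0607,.0785,83.95);o=robot.get_obs();print(o['torque'],o['tcp_rot'])"
```

```text
t 23.35 pos [0.5431 0.0605 0.0769] rot [-179.43   -0.     83.88] F [-16.5  -3.4  11.6] open 0.0313 q7 16.5
tool units [-0.001 -0.055 -0.031]
turn units [-0.114 -0.    -0.014]
[-0.8836412   3.62834117  0.1487822 ] [-1.79426844e+02 -1.31405862e-03  8.38785647e+01]
```

>>> play_rows([
  [[0,0,0,-0.1,0,0,0],[0,0,0,-0.06,0,0,0],[0,0,0.01,0,0,0,0],[0,0,0,0,0,0,0],[0,0,0,0,0,0,0]],
])

```text
clock: 23.98
tcp_pos: [0.5427, 0.0605, 0.0768]
tcp_rot: [179.8, -0.0, 83.9]
wrist_force: [-18.3, -3.3, 18.7]
opening: 0.0313
```

```bash
python3 -c "
from h import *
delta(.5404,.0607,.0785,83.95);o=robot.get_obs();print(o['torque'],o['tcp_rot'])"
```

```text
t 23.98 pos [0.5427 0.0605 0.0768] rot [ 1.7981e+02 -3.0000e-02  8.3870e+01] F [-18.3  -3.3  18.7] open 0.0313 q7 16.7
tool units [-0.    -0.046 -0.035]
turn units [ 0.038 -0.006 -0.016]
[-0.80379068  4.55026924  0.14375564] [ 1.79814942e+02 -3.43756893e-02  8.38744951e+01]
```

>>> play_rows([
  [[0,0,-0.03,0.02,0,0,0],[0,0,0,0,0,0,0],[0,0.012,0,0,0,0,0],[0,0,0,0,0,0,0],[0,0,0,0,0,0,0]],
])

```text
clock: 24.6
tcp_pos: [0.5428, 0.0606, 0.0773]
tcp_rot: [180.0, 0.0, 83.9]
wrist_force: [-16.3, -3.1, 6.5]
opening: 0.0314
```

```bash
python3 -c "
from h import *
delta(.5404,.0607,.0785,83.95)"
```

```text
t 24.6 pos [0.5428 0.0606 0.0773] rot [1.7997e+02 2.0000e-02 8.3890e+01] F [-16.3  -3.1   6.5] open 0.0314 q7 16.6
tool units [-0.003 -0.048 -0.025]
turn units [ 0.006  0.004 -0.012]
```

>>> play_rows([
  [[0,0.015,0,0,0,0,0],[0,0.015,0,-0.02,0,0,0],[0,0,0,0,0,0,0],[0,0,0,0,0,0,0],[0,0,0,0,0,0,0]],
])

```text
clock: 25.22
tcp_pos: [0.5429, 0.0606, 0.077]
tcp_rot: [-180.0, -0.0, 83.9]
wrist_force: [-20.6, -3.2, 10.4]
opening: 0.0317
```

```bash
python3 -c "
from h import *
delta(.5404,.0607,.0785,83.95)"
```

```text
t 25.23 pos [0.5429 0.0606 0.077 ] rot [-179.97   -0.     83.9 ] F [-20.6  -3.2  10.4] open 0.0317 q7 16.6
tool units [-0.003 -0.05  -0.029]
turn units [-0.006 -0.    -0.01 ]
```

>>> play_rows([
  [[0,0,0.015,0,0,0,0],[0,0,0.015,0,0,0,0],[0,0,0.01,0,0,0,0],[0,0,0,0,0,0,0],[0,0,0,0,0,0,0]],
])

```text
clock: 25.85
tcp_pos: [0.5429, 0.0605, 0.0767]
tcp_rot: [-180.0, -0.1, 83.9]
wrist_force: [-29.2, -2.7, 37.0]
opening: 0.0313
```

```bash
python3 -c "
from h import *
delta(.5404,.0607,.0785,83.95)"
```

```text
t 25.85 pos [0.5429 0.0605 0.0767] rot [-1.7997e+02 -1.1000e-01  8.3870e+01] F [-29.2  -2.7  37. ] open 0.0313 q7 16.8
tool units [-0.001 -0.05  -0.036]
turn units [-0.006 -0.022 -0.016]
```

>>> play_rows([
  [[0,0,-0.008,0,0,0,0],[0,0,-0.008,0,0,0,0],[0,0,0,0,0,0,0],[0,0,0,0,0,0,0],[0,0,0,0,0,0,0]],
])

```text
clock: 26.48
tcp_pos: [0.5428, 0.0605, 0.0767]
tcp_rot: [-180.0, -0.1, 83.9]
wrist_force: [-25.7, -3.7, 24.9]
opening: 0.0312
```

```bash
python3 -c "
from h import *
delta(.5404,.0607,.0785,83.95)
S=robot.get_image('side')
show(S,276,205,416,315,5,'pics/s6.png')"
```

```text
t 26.48 pos [0.5428 0.0605 0.0767] rot [-1.7996e+02 -6.0000e-02  8.3880e+01] F [-25.7  -3.7  24.9] open 0.0312 q7 16.7
tool units [-0.    -0.049 -0.035]
turn units [-0.008 -0.012 -0.014]
```

View pics/s6.png

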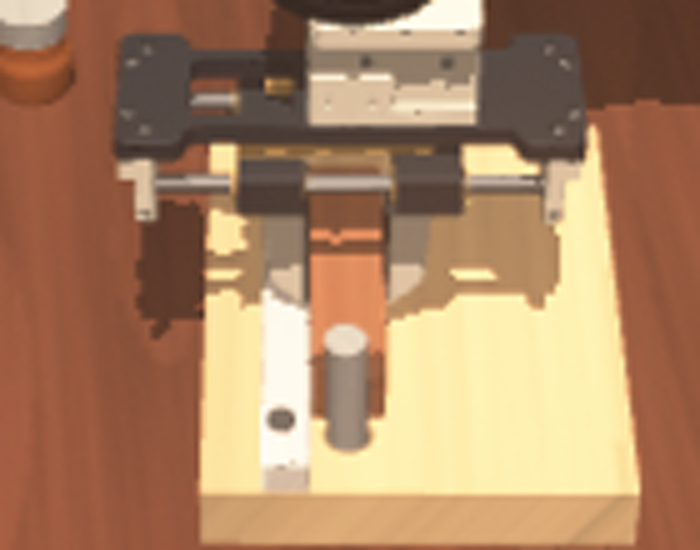

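The bar sits along the fence, its end butted against the pin at crop (345,415), and the loads are steady at about 25 N into the fence, 25 N down and 6 N on the pin. Handing in.

```bash
python3 -c "
from cell import robot
print(robot.get_obs()['wrist_force']);print(robot.sign_off())"
```

```text
[-25.62171707  -2.58464725  24.92175303]
the job is handed in; nothing more can be done
None
```

The job is done and handed in at about 26.5 s of the 72 s allowed. The pin stands home in the bore, released, and the longer blank is held against both the pin and the fence.

- **Pin:** it bottomed at 22 N, at the expected depth. After release, the picture showed its top exactly where a fully home pin's should be.
- **Blank:** it was kept same face down and felt against the pin first. I then loaded the fence before leaning it on the board.
- **Last readings:** about 25 N into the fence and 25 N down. About 5–6 N pressed on the pin, tilt was under 0.1°, and the last picture showed the blank along the fence with its end at the pin.

- **Overshoot:** I first brought the downward lean to about 37 N, with 29 N on the wrist into the fence, then backed off. The final loads are a little above the 20 N asked.
- **Not separated:** the wrist cannot tell contact force from friction. The true force on the fence or the board may be a few newtons lower than read, and up to about 10 N lower on the board.
- **Fence position:** the fence touched 1–2 mm further out than my picture estimate, within calibration error.
- **Bystanders:** I touched none of them and saw none move, but I did not re-measure them at the end.

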